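# Prise open the whetstone case with the opening knife

## Robot

A 7-joint arm with a two-finger parallel gripper is mounted at the origin on the work surface. World frame = base frame: x ahead of the robot, y to its left, z up, the work surface at z = 0. Lengths are in mm, angles in rad, forces in N, time in s.
With the tool pointing down it reaches from about 400 to 925 mm from the base axis. Payload 5.6 kg.
Tool frame: the origin (TCP) lies on the centre line of the jaws, within the pads' length; the fingertips stand 8 mm ahead of it and the grasp point (between the pads) lies 11 mm behind it; x points along the fingers, y is the direction in which the jaws open and shut, and the axes are right-handed (so a half turn about x gives the same grasp; the last joint's range is limited). The gripper opens to 85 mm and grips with 20 to 120 N. Pads are 22 mm wide; open, the fingers measure 114 mm over their backs; the gripper's body (76 mm by 85 mm) begins 54 mm behind the grasp point. The pads swing forward as they close: fully open they stand 13 mm farther back than shut.
Start: joints at [-1.296, 0.468, -0.012, 1.603, 0.006, 1.071, -0.056], TCP at [203.15, 617.445, 239.29] pointing down, gripper open.
Joint ranges: [-2.53, 2.53], [-0.31, 2.02], [-1.57, 1.55], [0.28, 2.44], [-1.29, 4.43], [0.15, 1.84], [-2.92, 2.92]. Speed limits (rad/s): [2.57, 2.57, 3.14, 3.14, 3.14, 3.14, 3.14].

## Interface

Orientations are given as a rotation vector (axis times angle).
In Python, from rig import bot gives the robot as it stands.
- The arm moves only by the tool arm_command, never from a script. Its argument "increments" is one flat list of numbers, 7 for each row, row after row: the turn, a rotation vector about the tool's x, y, z in rad, then the shift along the tool's x, y, z in m, then the finger opening in m, from 0 to 0.0854. A call has 1 to 20 rows; each row is the pose to reach, as a shift and turn from the pose commanded when the call began, along the tool's axes at that moment; what a row does not reach only later rows make up. A row lasts 1/10 s, in which the tool goes at most 50 mm and 8.59 degrees, less where a joint would pass 70% of its speed; a pose out of reach is approached as far as the arm can. A call with a gripper value outside its range is refused whole. The fingers move at their own pace and stop on an object; the grip force is fixed at half the most. Time passes only in rows, so rows that repeat a pose let the fingers close. It gives the time, the measured TCP pose, the force and the opening at its end, in the units of the state.
- bot.sense(): the state, without advancing time (a new reading comes with each control period).
- bot.capture(name): name is "side" or "top" or "wrist"; returns the picture (400x640x3 uint8, red, green, blue); there is no depth.
- bot.calibration(name): a dict with "fovy" (degrees; the focal length in pixels is half the picture's height over the tangent of half this angle, whatever the lens; pixels are square), "cx", "cy" (the principal point, pixels), "extrinsics" (4x4, takes a point from world to camera coordinates). Camera axes: x right, y down, z forward; pixel columns grow to the right and rows downward; lengths in mm; the calibration is good to about 2 mm. A picture is of the moment at which its call begins: read the wrist's pose just before it. calibration takes no time and is no camera call; for the wrist camera it gives the pose at the moment of the call.
- bot.job_done(): hands the job in, once; it reports no verdict.
Trained networks look in the newest picture that a camera, given by its name, has taken for a name from the list of things; names that differ only in an ending like _2 or _b are one class to them, and where a whole thing is asked for, a point or a joint stands for the part that bears it (a point fixed in the world has none). Each returns a list of dicts, best first, with "score" (0 to 1); they miss things now and then, are a little off and sometimes report something else, mostly with a low value. They report only what shows in the picture. A call takes as long as a camera call. They do not tell look-alikes from the thing itself.
- bot.spot_in(camera, target): "bbox" ([left, top, right, bottom] in pixels, round what is visible of it).
- bot.pinpoint(camera, target): "point" ([row, column] in pixels: a listed point, or the origin of a listed thing).
The state is a dict: "time_s": time; "joint_positions": joint angles; "qd": joint speeds; "tau": joint torques, N m; "eef_pos": TCP position; "eef_rot": TCP orientation; "ft_force": force on the tool from outside, world axes, zero at the start; "wrist_torque": the same for the moment, N m; "grip_width": finger opening in mm.
Only numpy, scipy, OpenCV 4.12 (cv2) and the standard library are available. Lean on these libraries where they do the work, as an engineer would, in place of code of your own. Each camera call takes 0.05 s, during which the arm holds its last target. There are 200 camera calls.

## Task

The sloping whetstone case has a stiff lid without a handle: take the opening knife from its rest, slide its blade, sloped like the lid, a good 3 cm into the slot under the middle of the still closed lid's front edge, and lever the lid up with the blade. Open the lid as far as it goes, so that it stays up, then lay the knife flat across the two bars of its rest again and let go. Leave the mallet, the tin and the carving blank where they are.

Things in the scene. Friction and masses are not known exactly. Their poses are not given: they have to be found in the camera images.
- case: Wooden case on legs, fixed to the bench. Origin 150 mm right below the shut lid's front edge, 0 to 22 mm above the bench (plinth height varies); x level, from the front towards the hinge, y along the front edge, z up. Lid and slot slope up along x at 26 degrees; hinge 57 mm above the front edge. Nothing of the case stands in front of its ledge (its end is 9 mm in front of the origin).
- lid_lip (a point): Middle of the lid's lower front edge (top of the slot's mouth), moving with it. x along the lid's underside to the hinge, y along the edge, z out of the lid's top. Dark lid 130 (x) x 200 (y) x 12 mm (z 0 to 12). Shut, a slot 5.5 mm high (z -5.5 to 0), 70 mm wide (y -35 to 35), 36 mm deep (x 0 to 36, then a stop) opens under the edge; its floor runs on as a ledge 12 mm out (x -12 to 0, top z -5.5).
- lid_hinge (a point): Middle of the lid's hinge line, at the level of its underside, 130 mm along x from lid_lip, 57 mm above it when shut; the line is along y. Axes as lid_lip, turning with the lid.
- lid (a joint): Opening angle of the lid: 0 shut, grows as the front edge swings up and over, stop at 1.7 rad. Stiff hinge: it stays where it is left; about 2 to 4 N at the front edge move it.
- knife: Opening knife, 165 mm long, loose: square wooden handle 100 x 20 x 20 mm, flat blunt steel blade 65 x 24 x 2.5 mm at mid height. Origin: middle of the handle's underside (z = 0 there, top at z = 20 mm), the place to grip. x along the knife to the blade (handle x = -50 to 50, blade x = 50 to 115, mid height z = 10), y across, z up as it lies. About 90 g.
- knife_tip (a point): Middle of the blade's front end, at x = 115, y = 0, z = 10 mm of the knife; axes as the knife.
- rest: Knife rest fixed to the bench: wooden base 110 (x) x 120 (y) x 10 mm, two bars along y at x = -34 and 34 mm, each 8 mm thick, 110 mm long, tops at z = 35 mm; cheeks at the bars' ends rise to z = 47 mm, 90 mm apart. The knife's handle lies across both bars; fingers pass between the bars. Origin: centre of the underside.
- mallet: Bystander: round dark wood mallet standing on its head, 90 mm wide, 225 mm tall. Origin: centre of its foot.
- tin: Bystander: closed tin, diameter 72 mm, 75 mm tall. Origin: centre of its foot.
- blank: Bystander: carving blank, light wood, 100 x 130 mm, 65 mm tall. Origin: centre of its underside.
Not all that is in view belongs to the job. There is more than one size of the knife; the job needs the smallest.

How it is judged (in metres and radians):
On the way, in this order (a step that is already met when the one before it is completed fails the run):
1. with the lid still shut (under 0.1 rad), the blade's tip is at least 27 mm inside the slot (value of joint lid below 0.1 rad and x of knife_tip in the frame of lid_lip between 0.027 and 0.042 m and y of knife_tip in the frame of lid_lip between -0.035 and 0.035 m and z of knife_tip in the frame of lid_lip between -0.009 and 0.001 m), for 0.1 s.
2. the knife, bearing on the lid, has lifted it past 0.35 rad (value of joint lid above 0.35 rad and contact force between knife and lid above 0.3 N).
3. the lid is open beyond 1.4 rad (value of joint lid above 1.4 rad), for 0.1 s.
At the end, for the whole second after the job is handed in: The lid stays open beyond 1.4 rad (stop at 1.7); the knife lies still, released, across the two bars of its rest: origin within 35 mm (x) and 42 mm (y) of the rest's centre, blade tip at handle height within 7 mm, blade flat (either face up) within 0.1 rad. Bystanders not moved over 30 mm (value of joint lid above 1.4 rad and velocity of joint lid between -0.05 and 0.05 rad/s and x of knife in the frame of rest between -0.035 and 0.035 m and y of knife in the frame of rest between -0.042 and 0.042 m and z of knife in the frame of rest between 0.031 and 0.059 m and z of knife_tip in the frame of rest between 0.038 and 0.052 m and angle between the z axis of knife and the z axis of rest, either way round below 0.1 rad and linear speed of knife below 0.02 m/s); the robot touches nothing.
It fails at once if the mallet is pushed more than 30 mm (distance of mallet from where it was at the start of the episode above 0.03 m).
It fails at once if the tin is pushed more than 30 mm (distance of tin from where it was at the start of the episode above 0.03 m).
It fails at once if the blank is pushed more than 30 mm (distance of blank from where it was at the start of the episode above 0.03 m).
It also fails if it takes over 66 s, if anything falls off the work surface, if the arm or the gripper's body presses on something with over 40 N, if the wrist force passes 120 N, or if a joint passes its speed limit or range.

## Working session

There is one attempt and no reset: what is moved stays moved. The work goes in short steps, Python scripts to look and compute and a tool call to move; the robot and the scene stay as the last step left them, time stands still between calls to the robot, and variables do not carry over. Pictures are saved under pics/ and viewed, about 8 in all and at most 12, crops included, and the job is handed in when it is done.

Besides the shell and the picture viewer there is one more tool, called after "Emit:" as name(argument=value, ...) on one line, values as JSON. arm_command: Moves the arm, as the interface text tells. Its arguments: {"type":"object","properties":{"increments":{"type":"array"}},"required":["increments"]}

```bash
mkdir -p pics; ls; cat > h.py <<'E'
import numpy as np, cv2
from scipy.spatial.transform import Rotation as R
from rig import bot
def K(c):
    f=200/np.tan(np.radians(c['fovy'])/2); return f,c['cx'],c['cy']
def ray(cam,row,col,c=None):
    c=c or bot.calibration(cam); f,cx,cy=K(c); E=np.array(c['extrinsics'])
    d=E[:3,:3].T@np.array([(col-cx)/f,(row-cy)/f,1]); o=-E[:3,:3].T@E[:3,3]
    return o,d/np.linalg.norm(d)
def atz(cam,row,col,z,c=None):
    o,d=ray(cam,row,col,c); return o+d*(z-o[2])/d[2]
def proj(cam,p,c=None):
    c=c or bot.calibration(cam); f,cx,cy=K(c); E=np.array(c['extrinsics'])
    q=(E[:3,:3]@np.atleast_2d(p).T).T+E[:3,3]; return np.c_[q[:,1]/q[:,2]*f+cy,q[:,0]/q[:,2]*f+cx]
def tri(a,b):
    (o1,d1),(o2,d2)=a,b
    s=np.linalg.lstsq(np.c_[d1,-d2],o2-o1,rcond=None)[0]
    p,q=o1+s[0]*d1,o2+s[1]*d2; return (p+q)/2,np.linalg.norm(p-q)
def save(n,im): cv2.imwrite(f'pics/{n}.png',im[:,:,::-1])
np.set_printoptions(precision=1,suppress=True)
E
python3 - <<'E'
from h import *
s=bot.sense(); print(s['time_s'],s['eef_pos'],s['eef_rot'],s['grip_width'])
ims={n:bot.capture(n) for n in('top','side','wrist')}
for n in ims: save(n+'0',ims[n]); c=bot.calibration(n); print(n,c['fovy'],c['cx'],c['cy'],np.array(c['extrinsics']))
for n in ('top','side','wrist'):
  for t in('knife','knife_tip','rest','case','lid_lip','lid_hinge','mallet','tin','blank'):
    print(n,t,[(round(x['score'],2),np.round(x['point'])) for x in bot.pinpoint(n,t)[:4]])
print(bot.sense()['time_s'])
E
```

```text
pics
0.0 [203.  616.9 238.3] [ 0.2  1.6 -0.3] 85.33354065601229
top 57.005135942148776 320.2572269097848 200.70985601003395 [[  -0.    -1.     0.     0.9]
 [  -1.     0.    -0.2  619.8]
 [   0.2   -0.    -1.  1132.3]
 [   0.     0.     0.     1. ]]
side 52.8571700195521 321.24881951810045 197.10817861051305 [[  -0.9    0.4   -0.   543.4]
 [   0.3    0.6   -0.8  -52.5]
 [  -0.3   -0.7   -0.7 1630.8]
 [   0.     0.     0.     1. ]]
wrist 67.11879559169617 328.7278938972861 204.11014755271358 [[   0.3    0.9   -0.  -649.2]
 [   0.9   -0.3    0.3  -39.4]
 [   0.3   -0.1   -1.   378.7]
 [   0.     0.     0.     1. ]]
top knife [(0.77, array([197., 380.])), (0.76, array([256., 380.])), (0.66, array([244., 264.]))]
top knife_tip [(0.97, array([282., 298.])), (0.82, array([168., 385.])), (0.61, array([284., 342.]))]
top rest [(0.67, array([196., 375.])), (0.47, array([265., 184.]))]
top case [(0.81, array([205., 280.])), (0.24, array([268., 184.]))]
top lid_lip [(0.76, array([193., 274.]))]
top lid_hinge [(0.56, array([152., 279.]))]
top mallet []
top tin [(0.69, array([196., 185.])), (0.6, array([195., 276.]))]
top blank [(0.65, array([265., 183.]))]
side knife [(0.89, array([181., 336.])), (0.85, array([194., 290.])), (0.81, array([258., 372.]))]
side knife_tip [(0.92, array([196., 370.])), (0.65, array([196., 256.])), (0.58, array([222., 389.]))]
side rest [(0.63, array([204., 286.]))]
side case [(0.66, array([258., 330.]))]
side lid_lip [(0.63, array([308., 442.]))]
side lid_hinge [(0.68, array([225., 296.])), (0.16, array([198., 257.]))]
side mallet [(0.78, array([164., 295.]))]
side tin [(0.79, array([345., 377.]))]
side blank [(0.73, array([312., 442.]))]
wrist knife []
wrist knife_tip [(0.44, array([389.,  28.]))]
wrist rest []
wrist case []
wrist lid_lip []
wrist lid_hinge []
wrist mallet []
wrist tin []
wrist blank [(0.58, array([342., 265.]))]
1.5
```

View pics/top0.png

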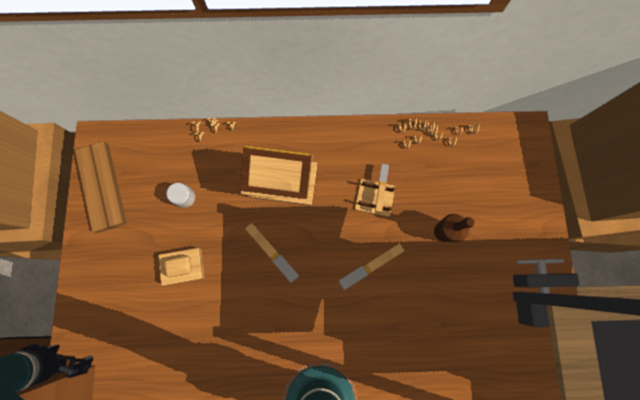

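View pics/side0.png

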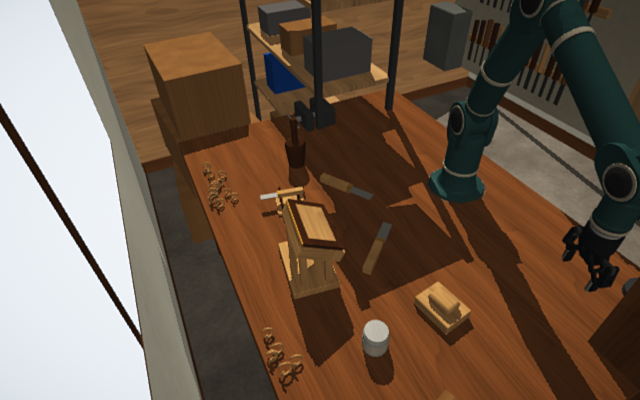

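The top view shows the case at about (175,278) with its front edge towards the robot, and the knife on its rest at (195,375) with the blade pointing away. Two larger knives lie on the bench. In the side view the case is at (240,310) and the rest at (197,290).

```bash
python3 - <<'E'
from h import *
ks=[('tip',(168,385)),('rest',(196,376))]
for n,p in ks: print(n,atz('top',*p,45))
print('tip tri',tri(ray('top',168,385),ray('side',196,256)),'rest',tri(ray('top',196,375),ray('side',204,286)))
for n,p in [('lipL',(196,243)),('lipR',(202,314)),('tin',(195,181)),('mallet',(228,455)),('blank',(266,180)),('k1a',(224,248)),('k1b',(281,296)),('k2a',(245,403)),('k2b',(288,342))]: print(n,atz('top',*p,165 if 'lip' in n else 10))
print('hinge',tri(ray('top',152,279),ray('side',225,296)))
s=bot.sense(); print(R.from_rotvec(s['eef_rot']).as_matrix())
c=bot.calibration('wrist');E=np.array(c['extrinsics']);T=np.eye(4);T[:3,:3]=R.from_rotvec(s['eef_rot']).as_matrix();T[:3,3]=s['eef_pos']
np.set_printoptions(precision=3);print(E@T)
import cv2
im=cv2.imread('pics/top0.png')[130:230,230:430]; im2=cv2.imread('pics/side0.png')[160:310,240:400]
cv2.imwrite('pics/c1.png',np.hstack([cv2.resize(im[:, :],(400,200),interpolation=2),cv2.resize(im2,(400,375),interpolation=2)[:200]]))
a=cv2.resize(im,(800,400),interpolation=2);cv2.imwrite('pics/c1.png',a)
E
```

```text
tip [ 731.1 -236.3   45. ]
rest [ 635.2 -200.4   45. ]
tip tri (array([ 745.8, -245.1,   39.8]), np.float64(28.71973365715811)) rest (array([ 651.1, -208.3,   -7.3]), np.float64(9.775840743597346))
lipL [618.5 215.8 165. ]
lipR [595.    4.8 165. ]
tin [663.  458.6  10. ]
mallet [ 526.4 -465.1   10. ]
blank [424.2 449.4  10. ]
k1a [557.4 229.   10. ]
k1b [366.4  70.3  10. ]
k2a [ 474.1 -286.3   10. ]
k2b [340.4 -78.4  10. ]
hinge (array([737.6, 106.1, 202.1]), np.float64(6.591163552322206))
[[ 0.   0.3  0.9]
 [-0.   0.9 -0.3]
 [-1.  -0.   0. ]]
[[ -0.001   1.      0.001   0.397]
 [ -0.296  -0.001   0.955  30.721]
 [  0.955   0.001   0.296 150.696]
 [  0.      0.      0.      1.   ]]
```

View pics/c1.png

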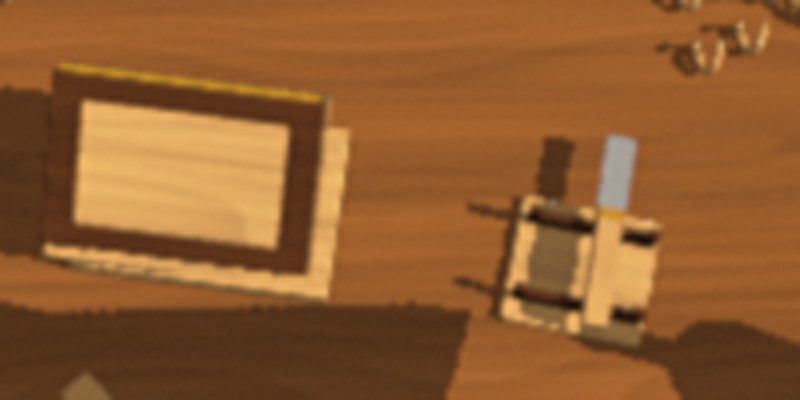

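```bash
cat >> h.py <<'E'
def pose(yaw,pitch):
    """tool x = knife -z, tool z = knife +x, tool y = knife y ; pitch>0: blade up"""
    c,s=np.cos(yaw),np.sin(yaw); kx=np.array([c*np.cos(pitch),s*np.cos(pitch),np.sin(pitch)]); ky=np.array([-s,c,0]); kz=np.cross(kx,ky)
    return R.from_matrix(np.c_[-kz,ky,kx])
def inc(p,Rt,p0=None,R0=None):
    s=bot.sense(); p0=s['eef_pos'] if p0 is None else p0; R0=R0 or R.from_rotvec(s['eef_rot'])
    return np.round(np.r_[(R0.inv()*Rt).as_rotvec(), R0.inv().apply(np.array(p)-p0)/1000],4)
E
python3 - <<'E'
from h import *
np.set_printoptions(precision=4,suppress=True)
print(inc([560,100,320],pose(-.12,0)),inc([620,-210,250],pose(-.12,0)))
E
```

```text
[-0.1979  0.      0.     -0.0807 -0.38    0.5007] [-0.1979  0.      0.     -0.0107 -0.6557  0.6546]
```

Emit:
arm_command(increments=[-0.2,0,0,-0.08,-0.38,0.5,0.045,-0.2,0,0,-0.08,-0.38,0.5,0.045,-0.2,0,0,-0.08,-0.38,0.5,0.045,-0.2,0,0,-0.08,-0.38,0.5,0.045,-0.2,0,0,-0.08,-0.38,0.5,0.045,-0.2,0,0,-0.08,-0.38,0.5,0.045,-0.2,0,0,-0.08,-0.38,0.5,0.045,-0.2,0,0,-0.08,-0.38,0.5,0.045,-0.2,0,0,-0.08,-0.38,0.5,0.045,-0.2,0,0,-0.08,-0.38,0.5,0.045,-0.2,0,0,-0.08,-0.38,0.5,0.045,-0.2,0,0,-0.08,-0.38,0.5,0.045,-0.2,0,0,-0.08,-0.38,0.5,0.045,-0.2,0,0,-0.08,-0.38,0.5,0.045,-0.2,0,0,-0.08,-0.38,0.5,0.045])

```text
time_s: 3.0
eef_pos: [559.4, 99.8, 319.2]
eef_rot: [0.094, 1.569, -0.094]
ft_force: [0.1, 1.4, 0.4]
grip_width: 45.0
```

```bash
python3 - <<'E'
from h import *
s=bot.sense(); print(s['time_s'],s['eef_pos'],s['grip_width']); save('w1',bot.capture('wrist'))
c=bot.calibration('wrist'); import pickle; pickle.dump(c,open('w1.pkl','wb'))
for t in('lid_lip','lid_hinge','case'): print(t,bot.pinpoint('wrist',t)[:2])
np.set_printoptions(precision=4,suppress=True)
print(inc([620,-210,250],pose(-.12,0)))
E
```

```text
3.0 [559.4  99.8 319.2] 44.97774449409049
lid_lip [{'point': [246.6, 356.6], 'score': 0.88}]
lid_hinge [{'point': [232.8, 149.6], 'score': 0.67}]
case [{'point': [203.5, 349.5], 'score': 0.64}]
[ 0.0049 -0.0006 -0.0004  0.0689 -0.3028  0.0968]
```

View pics/w1.png

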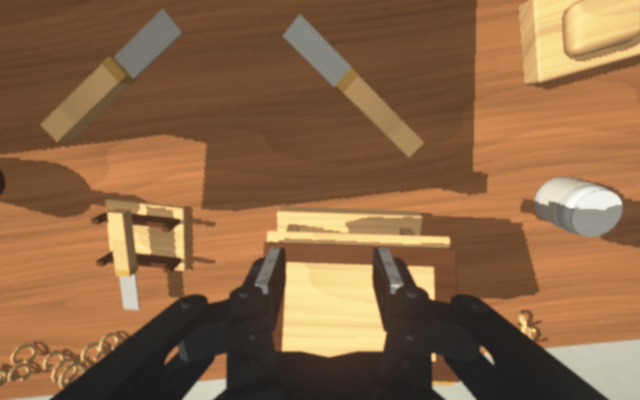

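The wrist view shows the ledge as a light strip at rows 233–243, columns 268–450, with the dark lid starting at about row 245. The knife is on the rest at left, around (245,122), and the two larger knives are above.

Emit:
arm_command(increments=[0,0,0,0.069,-0.303,0.075,0.045,0,0,0,0.069,-0.303,0.075,0.045,0,0,0,0.069,-0.303,0.075,0.045,0,0,0,0.069,-0.303,0.075,0.045,0,0,0,0.069,-0.303,0.075,0.045,0,0,0,0.069,-0.303,0.075,0.045,0,0,0,0.069,-0.303,0.075,0.045,0,0,0,0.069,-0.303,0.075,0.045])

```text
time_s: 4.0
eef_pos: [597.2, -212.7, 249.2]
eef_rot: [0.095, 1.57, -0.097]
ft_force: [-0.2, 0.2, 1.0]
grip_width: 45.0
```

```bash
python3 - <<'E'
from h import *
import pickle
s=bot.sense(); print(s['time_s'],s['eef_pos'],s['grip_width']); save('w2',bot.capture('wrist'))
c=bot.calibration('wrist'); pickle.dump(c,open('w2.pkl','wb'))
for t,z in(('knife',35),('knife_tip',45),('rest',0)): 
  for x in bot.pinpoint('wrist',t)[:2]: print(t,x,atz('wrist',*x['point'],z))
c1=pickle.load(open('w1.pkl','rb'))
# lip from width: lid top front corners at (244.5,264.5) & (247,456)
for a,b in (((243.5,264.5),(247,456)),):
  for z in range(160,200,5):
    p,q=atz('',*a,z,c1),atz('',*b,z,c1); print(z,p,q,np.linalg.norm(p-q))
E
```

```text
4.0 [ 597.2 -212.7  249.2] 45.0208653062461
knife {'point': [25.6, 305.4], 'score': 0.83} [ 439.2 -213.5   35. ]
knife {'point': [207.8, 331.0], 'score': 0.78} [ 637.5 -210.    35. ]
knife_tip {'point': [296.9, 323.7], 'score': 0.85} [ 755.2 -232.1   45. ]
knife_tip {'point': [160.9, 603.0], 'score': 0.32} [615.2 103.9  45. ]
rest {'point': [202.3, 340.9], 'score': 0.91} [ 643.5 -195.7    0. ]
160 [611.1  25.7 160. ] [639.4 228.  160. ] 204.30674317289555
165 [609.   27.1 165. ] [636.8 226.  165. ] 200.831029492396
170 [606.8  28.5 170. ] [634.2 223.9 170. ] 197.3553158118964
175 [604.7  29.9 175. ] [631.6 221.9 175. ] 193.8796021313968
180 [602.6  31.3 180. ] [628.9 219.9 180. ] 190.4038884508972
185 [600.4  32.7 185. ] [626.3 217.9 185. ] 186.92817477039762
190 [598.3  34.1 190. ] [623.7 215.8 190. ] 183.45246108989798
195 [596.1  35.6 195. ] [621.1 213.8 195. ] 179.97674740939843
```

View pics/w2.png

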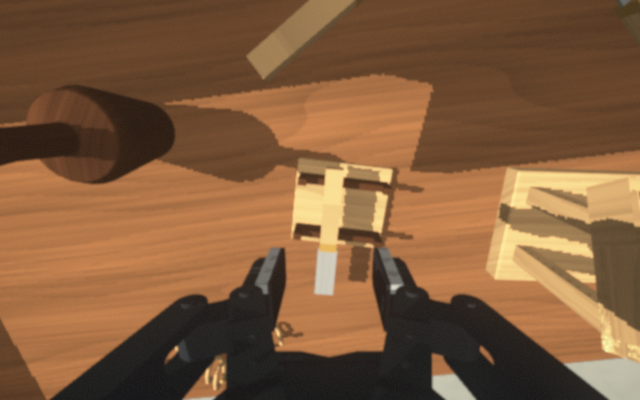

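```bash
python3 - <<'E'
from h import *
a=atz('wrist',168,333,55);b=atz('wrist',295,325,46.5);j=atz('wrist',249,328,50)
print(a,b,j,np.linalg.norm(a-b),np.arctan2(*(b-a)[1::-1]))
p=[atz('wrist',r,c,35) for r,c in((178,299),(184,394),(226,293),(238,385))]
print(p, np.mean(p,axis=0)); 
q=[atz('wrist',r,c,10) for r,c in((158,299),(168,397),(240,291),(248,383))]; print(q,np.mean(q,axis=0))
E
```

```text
[ 586.1 -200.8   55. ] [ 752.  -229.6   46.5] [ 685.6 -217.9   50. ] 168.53425620149753 -0.17212311976031405
[array([ 597. , -242.2,   35. ]), array([ 617.4, -130.7,   35. ]), array([ 656.5, -258.4,   35. ]), array([ 686. , -145.6,   35. ])] [ 639.2 -194.2   35. ]
[array([ 577.1, -241.6,   10. ]), array([ 603.8, -121. ,   10. ]), array([ 685.6, -268.3,   10. ]), array([ 712. , -145.4,   10. ])] [ 644.6 -194.1   10. ]
```

```bash
python3 - <<'E'
from h import *
np.set_printoptions(precision=4,suppress=True)
for z in(110,33):print(inc([642,-210.6,z],pose(-.172,0)))
E
```

```text
[ 0.0577  0.0003 -0.0014  0.1405  0.0009  0.0433]
[ 0.0577  0.0003 -0.0014  0.2175  0.0008  0.0433]
```

Emit:
arm_command(increments=[0.058,0,0,0.04,0.001,0.043,0.045,0.058,0,0,0.08,0.001,0.043,0.045,0.058,0,0,0.12,0.001,0.043,0.045,0.058,0,0,0.16,0.001,0.043,0.045,0.058,0,0,0.18,0.001,0.043,0.045,0.058,0,0,0.2,0.001,0.043,0.045,0.058,0,0,0.21,0.001,0.043,0.045,0.058,0,0,0.217,0.001,0.043,0.045,0.058,0,0,0.217,0.001,0.043,0.045,0.058,0,0,0.217,0.001,0.043,0.015,0.058,0,0,0.217,0.001,0.043,0.015,0.058,0,0,0.217,0.001,0.043,0.015,0.058,0,0,0.217,0.001,0.043,0.015,0.058,0,0,0.217,0.001,0.043,0.015,0.058,0,0,0.217,0.001,0.043,0.015])

```text
time_s: 5.7
eef_pos: [642.0, -213.9, 34.8]
eef_rot: [0.138, 1.564, -0.138]
ft_force: [-0.3, 0.8, 6.3]
grip_width: 19.2
```

Emit:
arm_command(increments=[0,0,0,-0.04,0,0,0.015,0,0,0,-0.08,0,0,0.015,0,0,0,-0.13,0,0,0.015,0,0,0,-0.18,0,0,0.015,0,0,0,-0.2,0,0,0.015,0,0,0,-0.2,0,0,0.015])

```text
time_s: 6.3
eef_pos: [642.8, -214.4, 237.8]
eef_rot: [0.137, 1.559, -0.139]
ft_force: [0.0, -0.1, -0.9]
grip_width: 19.0
```

```bash
python3 - <<'E'
from h import *
import pickle
s=bot.sense(); print(s['time_s'],s['eef_pos'],s['eef_rot'],s['grip_width'],s['ft_force'])
im=bot.capture('wrist');save('w3',im);c=bot.calibration('wrist')
print(bot.pinpoint('wrist','knife_tip')[:2])
s0=R.from_rotvec(s['eef_rot']); 
for k in(105,110,115): print(k,proj('wrist',s['eef_pos']+s0.apply([-11,0,k]),c))
t=cv2.imread('pics/top0.png')
c1=pickle.load(open('w1.pkl','rb'))
for z in (160,165,170,175):
  q=np.array([atz('',243.5,264.5,z,c1),atz('',247,456,z,c1)]);print(z,proj('top',q+[-5.3,0.7,10.8]))
w=cv2.imread('pics/w1.png')[200:300,250:470]
cv2.imwrite('pics/c2.png',np.vstack([cv2.resize(w,(660,300),interpolation=2),im[180:400,:,::-1][:, :640].copy() if 0 else cv2.resize(im[250:400,200:460,::-1],(660,300))]))
E
```

```text
6.3 [ 642.8 -214.4  237.8] [ 0.1  1.6 -0.1] 18.979055441637364 [ 0.  -0.1 -0.9]
[]
105 [[448.9 329.3]]
110 [[455.3 329.3]]
115 [[461.6 329.3]]
160 [[198.2 306.6]
 [190.5 238.3]]
165 [[198.5 306.1]
 [191.  238.7]]
170 [[198.9 305.6]
 [191.4 239. ]]
175 [[199.3 305. ]
 [191.9 239.3]]
```

View pics/c2.png

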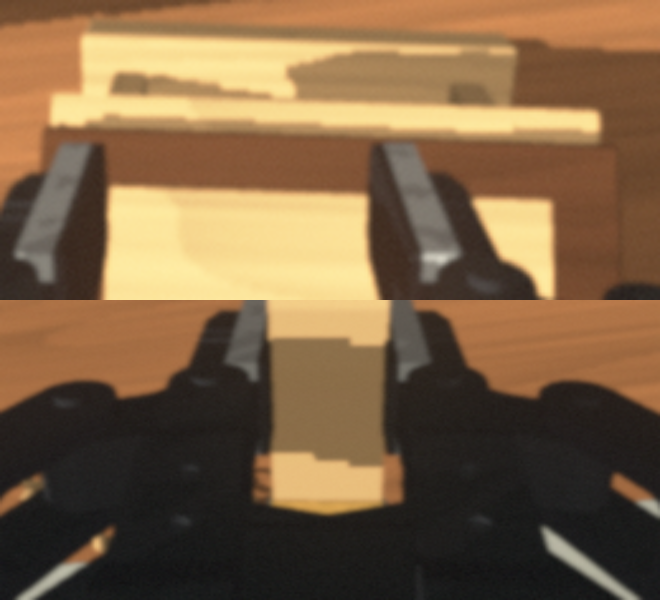

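```bash
python3 - <<'E'
from h import *
im=cv2.imread('pics/w3.png'); 
cv2.imwrite('pics/c3.png',cv2.resize(im[120:380,250:410],(480,780)[:2] if 0 else (369,600),interpolation=2))
E
```

```text
(no output)
```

View pics/c3.png

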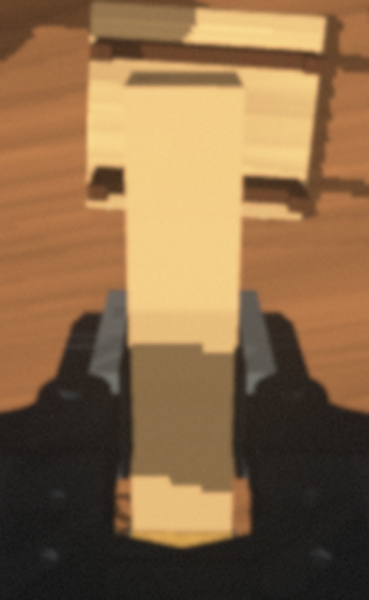

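```bash
cat > fit.py <<'E'
from h import *
from scipy.optimize import least_squares
T=np.array([[-.001,1,.001,.397],[-.296,-.001,.955,30.721],[.955,.001,.296,150.696]])
f=200/np.tan(np.radians(67.1188)/2)
def pj(p): q=T[:,:3]@p+T[:,3]; return np.array([q[1]/q[2]*f+204.11,q[0]/q[2]*f+328.73]),f*20/q[2]
# knife in tool: kx = (−sin φ,0,cos φ) (φ blade up => toward -x tool); kz=(-cos,0,-sin)
def pt(v,k,z):
    x0,z0,ph=v; kx=np.array([-np.sin(ph),0,np.cos(ph)]); kz=np.array([-np.cos(ph),0,-np.sin(ph)]); return np.array([x0,0,z0])+k*kx+z*kz
def res(v,rr=157.3,rf=350,rb=151,wr=49.8,wf=44.2):
    a,wa=pj(pt(v,-50,20)); b,wb=pj(pt(v,50,20)); c,_=pj(pt(v,-50,0))
    return [a[0]-rr,b[0]-rf,c[0]-rb,(wa-wr),(wb-wf)]
E
python3 - <<'E'
from fit import *
r=least_squares(res,[0,-5,0]);print(r.x,r.fun,'tip tool',pt(r.x,115,10)); print(pj(pt([-1,-5,0],-50,20)),pj(pt([-1,-5,0],50,20)))
E
```

```text
[ 9.2 -6.5 -0. ] [ 0.2  1.2 -1.2 -0.5 -5.3] tip tool [  2.9   0.  108.8]
(array([163. , 329.7]), np.float64(52.72557376500545)) (array([371.5, 329.7]), np.float64(41.884603061522135))
```

```bash
cat >> h.py <<'E'
TT=np.array([-10.2,0,108.5]); LIP=np.array([622.5,126.6,166.]); YAW=-.138; SL=np.radians(26)
def lidR(): return pose(YAW,SL)          # tool axes; lid x = tool z, lid z = -tool x
def tcp_for_tip(tip,Rt): return np.array(tip)-Rt.apply(TT)
def lid2w(x,y,z): return LIP+lidR().apply([-z,y,x])
E
python3 - <<'E'
from h import *
np.set_printoptions(precision=4,suppress=True)
R1=pose(YAW,SL);p=tcp_for_tip(lid2w(-60,0,-2.7),R1);print(p)
print(inc([490,-190,240],pose(-.17,0)),inc(p+[0,0,60],R1),inc(p,R1))
s=bot.sense(); A=R.from_rotvec(s['eef_rot']);print(A.as_matrix())
for z in(158,166,174):print(z,proj('side',[[608.5,27.2,z],[636.3,225.6,z],[622.4,126.5,z]]))
E
```

```text
[478.0942 146.6555  80.54  ]
[-0.0058 -0.0008 -0.0005 -0.0072 -0.0034 -0.1522] [-0.0372 -0.4545  0.0081  0.0925  0.3259 -0.2227] [-0.0372 -0.4545  0.0081  0.1525  0.3259 -0.2227]
[[-0.0007  0.1749  0.9846]
 [ 0.0006  0.9846 -0.1749]
 [-1.      0.0005 -0.0008]]
158 [[206.1167 322.6424]
 [250.1132 343.9611]
 [226.863  332.6999]]
166 [[204.3105 322.5946]
 [248.2834 344.004 ]
 [225.0403 332.6922]]
174 [[202.4897 322.5465]
 [246.4369 344.0473]
 [223.2019 332.6845]]
```

Emit:
arm_command(increments=[0,0,0,0,0,-0.05,0.015,0,0,0,0,0,-0.1,0.015,0,0,0,0,0,-0.16,0.015,0,0,0,0,0.05,-0.19,0.015,-0.037,-0.1,0,0,0.1,-0.223,0.015,-0.037,-0.2,0,0,0.15,-0.223,0.015,-0.037,-0.3,0.005,0.02,0.2,-0.223,0.015,-0.037,-0.4,0.008,0.05,0.25,-0.223,0.015,-0.037,-0.4545,0.008,0.08,0.3,-0.223,0.015,-0.037,-0.4545,0.008,0.1,0.326,-0.223,0.015,-0.037,-0.4545,0.008,0.13,0.326,-0.223,0.015,-0.037,-0.4545,0.008,0.1525,0.326,-0.223,0.015,-0.037,-0.4545,0.008,0.1525,0.326,-0.223,0.015,-0.037,-0.4545,0.008,0.1525,0.326,-0.223,0.015,-0.037,-0.4545,0.008,0.1525,0.326,-0.223,0.015])

```text
time_s: 7.9
eef_pos: [475.6, 147.2, 76.9]
eef_rot: [0.07, 1.121, -0.123]
ft_force: [0.4, -0.3, -0.1]
grip_width: 18.9
```

```bash
python3 - <<'E'
from h import *
s=bot.sense(); A=R.from_rotvec(s['eef_rot']); print(s['time_s'],s['eef_pos'],(A.inv()*lidR()).as_rotvec().round(3),s['grip_width'],s['ft_force'])
tip=s['eef_pos']+A.apply(TT); rear=s['eef_pos']+A.apply([-20,0,-57]); print('tip',tip)
v=[]
for n in('side','top'):
  im=bot.capture(n)[:,:,::-1].copy(); save('%s1'%n,im[:,:,::-1])
  print(n,'pred tip',proj(n,tip),'rear',proj(n,rear),'net',[(x['point'],x['score']) for x in bot.pinpoint(n,'knife_tip')[:3]])
  r,c=proj(n,tip)[0].astype(int)
  a=im[r-40:r+40,c-50:c+50]; v.append(cv2.resize(a,(400*1,320),interpolation=2)); print('crop origin',r-40,c-50,'x4')
cv2.imwrite('pics/c4.png',np.hstack(v))
E
```

```text
7.9 [475.6 147.2  76.9] [ 0. -0.  0.] 18.870901369428676 [ 0.4 -0.3 -0.1]
tip [568.2 135.  133.1]
side pred tip [[228.5 349.2]] rear [[230.6 391.5]] net [([196.7, 372.5], 0.6), ([229.7, 350.6], 0.54)]
crop origin 188 299 x4
top pred tip [[213.8 271.4]] rear [[265.5 267.4]] net [([284.2, 339.4], 0.96), ([279.2, 294.4], 0.87), ([215.6, 269.3], 0.56)]
crop origin 173 221 x4
```

View pics/c4.png

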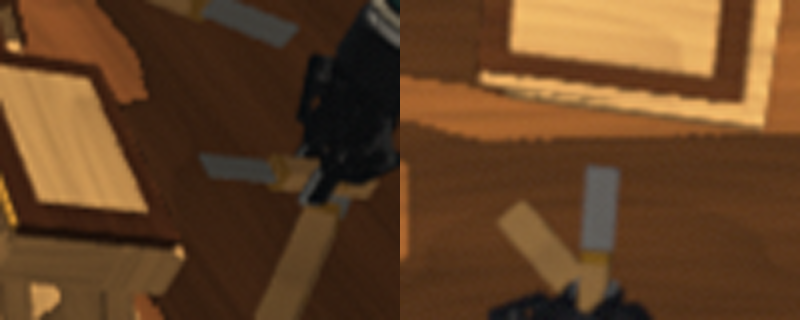

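```bash
cat >> h.py <<'E'
def tipstate():
    s=bot.sense();A=R.from_rotvec(s['eef_rot']);t=s['eef_pos']+A.apply(TT)
    q=lidR().inv().apply(t-LIP); f=A.inv().apply(s['ft_force'])
    print('t',s['time_s'],'tip lid xyz',np.round([q[2],q[1],-q[0]],1),'F tool',np.round(f,1),'w',s['grip_width'],'tcp',s['eef_pos'])
E
python3 -c "
from h import *
tipstate()"
```

```text
t 8.1 tip lid xyz [-60.9  -1.1  -3.4] F tool [ 0.4 -0.3 -0.8] w 19.046922130349223 tcp [477.4 145.5  79.7]
```

Emit:
arm_command(increments=[0,0,0,-0.009,0.001,0.02,0.015,0,0,0,-0.009,0.001,0.04,0.015,0,0,0,-0.009,0.001,0.053,0.015,0,0,0,-0.009,0.001,0.053,0.015,0,0,0,-0.009,0.001,0.053,0.015,0,0,0,-0.009,0.001,0.053,0.015])

```text
time_s: 8.7
eef_pos: [520.7, 140.8, 111.6]
eef_rot: [0.076, 1.116, -0.125]
ft_force: [-0.5, 0.0, -1.0]
grip_width: 19.1
```

```bash
python3 - <<'E'
from h import *
tipstate()
v=[]
for n in('side','top'):
  im=bot.capture(n)[:,:,::-1].copy()
  tipstate()
  s=bot.sense();A=R.from_rotvec(s['eef_rot']);t=s['eef_pos']+A.apply(TT)
  r,c=proj(n,t)[0]; print(n,r,c,'lip mid',proj(n,LIP),'ends',proj(n,lid2w(0,100,0)),proj(n,lid2w(0,-100,0))); r,c=int(r),int(c)
  print('origin',r-30,c-40); v.append(cv2.resize(im[r-30:r+40,c-40:c+40],(400,350),interpolation=2))
cv2.imwrite('pics/c5.png',np.hstack(v))
E
```

```text
t 8.7 tip lid xyz [-7.7  0.1  6.3] F tool [ 0.7 -0.  -0.9] w 19.146411524879063 tcp [520.7 140.8 111.6]
t 8.75 tip lid xyz [-7.8  0.5  6.3] F tool [ 1.2  0.4 -0.2] w 18.823777888582175 tcp [520.7 141.2 111.6]
side 223.92445332150936 335.715663740586 lip mid [[225.1 332.7]] ends [[248.3 344. ]] [[204.4 322.6]]
origin 193 295
t 8.8 tip lid xyz [-7.6  0.8  6.3] F tool [ 0.5  0.5 -0.7] w 19.5869484788312 tcp [520.9 141.4 111.6]
top 196.82140111650938 272.1203569276568 lip mid [[193.9 272.9]] ends [[190.2 239.7]] [[197.6 306.2]]
origin 166 232
```

View pics/c5.png

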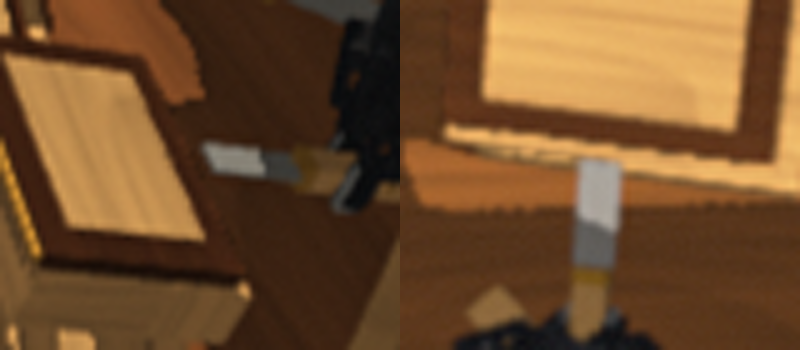

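Emit:
arm_command(increments=[0,0,0,0.002,0,0.002,0.015,0,0,0,0.004,0,0.002,0.015,0,0,0,0.006,0,0.002,0.015,0,0,0,0.007,0,0.002,0.015,0,0,0,0.007,0,0.002,0.015])

```text
time_s: 9.3
eef_pos: [526.6, 140.7, 106.4]
eef_rot: [0.076, 1.115, -0.124]
ft_force: [0.7, 1.1, -0.7]
grip_width: 18.9
```

```bash
python3 -c "
from h import *
tipstate()"
```

```text
t 9.3 tip lid xyz [-4.7  0.8 -0.8] F tool [0.8 1.2 0.2] w 18.937860385440917 tcp [526.6 140.7 106.4]
```

Emit:
arm_command(increments=[0,0,0,0.001,0,0,0.015,0,0,0,0.002,0,0,0.015,0,0,0,0.003,0,0,0.015,0,0,0,0.003,0,0,0.015])

```text
time_s: 9.7
eef_pos: [528.0, 140.5, 103.9]
eef_rot: [0.077, 1.115, -0.124]
ft_force: [0.2, -0.1, -0.0]
grip_width: 19.0
```

```bash
python3 -c "
from h import *
tipstate()"
```

```text
t 9.7 tip lid xyz [-4.6  0.7 -3.7] F tool [ 0.1 -0.1  0.2] w 18.983979626652907 tcp [528.  140.5 103.9]
```

Emit:
arm_command(increments=[0,0,0,0.001,0,0,0.015,0,0,0,0.002,0,0,0.015,0,0,0,0.003,0,0,0.015,0,0,0,0.003,0,0,0.015])

```text
time_s: 10.1
eef_pos: [529.3, 140.3, 101.2]
eef_rot: [0.077, 1.115, -0.124]
ft_force: [-0.6, 0.4, -0.2]
grip_width: 19.2
```

```bash
python3 -c "
from h import *
tipstate()"
```

```text
t 10.1 tip lid xyz [-4.6  0.8 -6.7] F tool [-0.1  0.3 -0.7] w 19.192441181476497 tcp [529.3 140.3 101.2]
```

Emit:
arm_command(increments=[0,0,0,0.001,0,0,0.015,0,0,0,0.002,0,0,0.015,0,0,0,0.002,0,0,0.015])

```text
time_s: 10.4
eef_pos: [530.2, 140.2, 99.4]
eef_rot: [0.077, 1.115, -0.124]
ft_force: [0.1, 0.3, -0.5]
grip_width: 19.3
```

```bash
python3 - <<'E'
from h import *
tipstate()
v=[]
for n in('side','top'):
  im=bot.capture(n)[:,:,::-1].copy()
  s=bot.sense();A=R.from_rotvec(s['eef_rot']);t=s['eef_pos']+A.apply(TT)
  r,c=proj(n,t)[0]; print(n,r,c,'lip mid',proj(n,LIP),proj(n,lid2w(-12,0,-5.5))); r,c=int(r),int(c)
  print('origin',r-18,c-20); v.append(cv2.resize(im[r-18:r+18,c-20:c+20],(400,360),interpolation=2))
cv2.imwrite('pics/c6.png',np.hstack(v))
E
```

```text
t 10.4 tip lid xyz [-4.6  0.8 -8.7] F tool [ 0.4  0.3 -0.2] w 19.309051462801243 tcp [530.2 140.2  99.4]
side 227.43100584354107 332.8700030040447 lip mid [[225.1 332.7]] [[226.8 335.2]]
origin 209 312
top 194.68260363584776 273.0302201817751 lip mid [[193.9 272.9]] [[197.4 273. ]]
origin 176 253
```

View pics/c6.png

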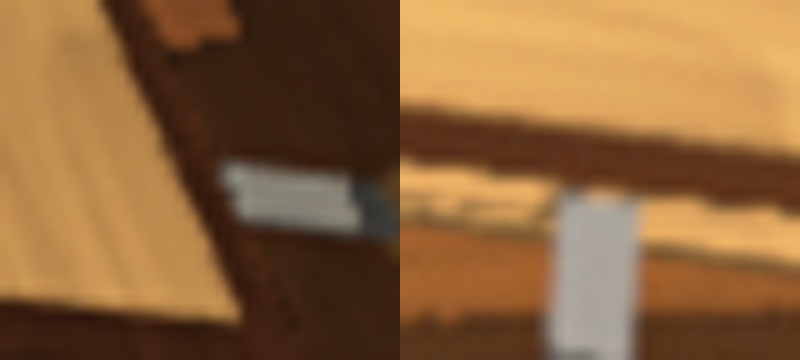

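Emit:
arm_command(increments=[0,0,0,0.001,0,0,0.015,0,0,0,0.002,0,0,0.015,0,0,0,0.002,0,0,0.015])

```text
time_s: 10.8
eef_pos: [531.0, 140.1, 97.6]
eef_rot: [0.077, 1.114, -0.124]
ft_force: [-0.7, -0.4, -0.6]
grip_width: 19.3
```

```bash
python3 -c "
from h import *
tipstate()"
```

```text
t 10.8 tip lid xyz [ -4.6   0.8 -10.6] F tool [ 0.3 -0.5 -0.8] w 19.254292711035937 tcp [531.  140.1  97.6]
```

Emit:
arm_command(increments=[0,0,0,0.001,0,0,0.015,0,0,0,0.002,0,0,0.015,0,0,0,0.002,0,0,0.015])

```text
time_s: 11.1
eef_pos: [531.9, 140.0, 95.8]
eef_rot: [0.077, 1.115, -0.124]
ft_force: [0.3, -0.5, -0.0]
grip_width: 18.9
```

```bash
python3 -c "
from h import *
tipstate()"
```

```text
t 11.1 tip lid xyz [ -4.6   0.8 -12.7] F tool [ 0.2 -0.5  0.3] w 18.932866270656007 tcp [531.9 140.   95.8]
```

Emit:
arm_command(increments=[0,0,0,0.001,0,0,0.015,0,0,0,0.002,0,0,0.015,0,0,0,0.003,0,0,0.015,0,0,0,0.003,0,0,0.015])

```text
time_s: 11.5
eef_pos: [533.2, 139.7, 93.3]
eef_rot: [0.077, 1.114, -0.124]
ft_force: [-3.7, -0.2, 3.2]
grip_width: 19.1
```

```bash
python3 - <<'E'
from h import *
tipstate()
for n in('side','top'):
  im=bot.capture(n)[:,:,::-1].copy(); cv2.imwrite(f'pics/{n}2.png',im)
  s=bot.sense();A=R.from_rotvec(s['eef_rot']);t=s['eef_pos']+A.apply(TT);hn=s['eef_pos']+A.apply(TT-[0,0,65])
  print(n,proj(n,t),proj(n,hn),[(x['point'],x['score']) for x in bot.pinpoint(n,'knife_tip')[:4]])
im=cv2.imread('pics/side2.png'); print(im[218:240,326:350].sum(2))
im=cv2.imread('pics/top2.png'); print(im[186:206,264:284].sum(2))
E=np.array(bot.calibration('top')['extrinsics']);print(-E[:3,:3].T@E[:3,3]);E=np.array(bot.calibration('side')['extrinsics']);print(-E[:3,:3].T@E[:3,3])
E
```

```text
t 11.5 tip lid xyz [ -4.5   0.7 -15.5] F tool [-4.5 -0.7 -1.8] w 19.058521386127104 tcp [533.2 139.7  93.3]
side [[229.  331.9]] [[230.9 349.3]] [([225.1, 385.9], 0.59), ([196.8, 369.3], 0.58), ([229.1, 330.9], 0.47)]
top [[194.2 273.5]] [[214.7 271.9]] [([280.0, 344.6], 0.95), ([193.9, 275.9], 0.82), ([277.5, 294.1], 0.74), ([197.2, 376.5], 0.29)]
[[167 107 114 114 119 115 113 107 107 104 108 110 108 108 105 104 104 105
   96  99  97 100 106 102]
 [260 118 108 119 119 120 115 108 107 107 106 108 112 110 107 104 104 103
  107 101  98  99 101 102]
 [332 169 106 112 124 129 117 111 106 105 107 105 108 113 110 109 105 103
  108 102  97  96 101  99]
 [362 265 121 105 124 135 124 115 111 108 106 108 103 107 113 109 106 101
  106 103  98  97 102 101]
 [383 335 164 103 115 124 126 115 114 109 109 105 106 108 109 110 108 108
  106 104 100  97 101 100]
 [389 351 197 108 106 122 128 107 118 112 111 106 106 109 108 108 112 108
  109 107 102 101  95 101]
 [396 364 264 157 106 115 113 105 111 109 109 107 103 101 105 109 109 108
  108 102 103  99  98  98]
 [404 390 351 217 110 108 117 121 107 121 
[... 2520 characters left out ...]
492 488 485 486 489 495 500 505 507 502 500 500
  495 489]
 [267 278 275 300 373 453 487 490 486 487 486 492 497 492 496 492 494 497
  498 506]
 [278 279 272 284 354 453 486 490 487 487 487 491 458 387 351 348 367 395
  417 447]
 [295 296 295 301 376 470 490 489 485 486 488 487 444 328 270 262 269 286
  299 319]
 [308 304 295 318 388 474 497 483 487 486 487 489 446 339 285 288 291 292
  287 277]
 [308 309 298 317 397 484 492 486 485 485 488 487 442 339 298 300 300 301
  296 289]
 [305 306 302 327 401 482 497 484 481 489 489 483 430 331 288 291 293 293
  293 292]
 [301 297 301 322 405 485 494 487 484 483 489 479 419 314 281 284 285 281
  283 283]]
[ 371.4   -3.4 1236.2]
[1018.1  905.  1049.8]
```

```bash
python3 - <<'E'
from h import *
s=bot.sense();A=R.from_rotvec(s['eef_rot'])
for a,b in (((195,272.3),(229,335)),((194.7,272.3),(229,334.5)),((195.2,272.3),(229.3,335))):
  p,e=tri(ray('top',*a),ray('side',*b)); q=lidR().inv().apply(p-LIP); print(p,e,'lid',q[2],q[1],-q[0],'tool',A.inv().apply(p-s['eef_pos']))
# lip end corners triangulate: top (191,241),(198,307) as lower lip ; side near corner (248.4,344)
print(tri(ray('top',191,241),ray('side',248.4,344)), lid2w(0,100,0))
E
```

```text
[620.  131.6 152.7] 5.330614360317347 lid -8.699167328055145 4.558316668563179 -10.547893598255818 tool [-15.1   3.8 104.3]
[621.2 131.3 152.9] 4.567109516270797 lid -7.500805426611248 4.484404366369867 -10.861486970559442 tool [-14.8   3.7 105.5]
[619.8 131.6 151.3] 4.985293589444833 lid -9.450532742710436 4.610740927851634 -11.716944566672291 tool [-14.    3.9 103.6]
(array([634.7, 222.7, 161.8]), np.float64(0.06824149555597461)) [636.3 225.6 166. ]
```

Emit:
arm_command(increments=[0,0,0,-0.0015,0,0,0.015,0,0,0,-0.0015,0,0.003,0.015,0,0,0,-0.0015,0,0.006,0.015,0,0,0,-0.0015,0,0.009,0.015,0,0,0,-0.0015,0,0.012,0.015,0,0,0,-0.0015,0,0.015,0.015,0,0,0,-0.0015,0,0.015,0.015])

```text
time_s: 12.4
eef_pos: [546.5, 137.9, 101.5]
eef_rot: [0.078, 1.114, -0.124]
ft_force: [0.3, -0.2, -0.8]
grip_width: 18.9
```

```bash
python3 -c "
from h import *
tipstate()"
```

```text
t 12.4 tip lid xyz [ 11.1   0.6 -14. ] F tool [ 0.9 -0.2 -0.1] w 18.931509753951097 tcp [546.5 137.9 101.5]
```

Emit:
arm_command(increments=[0,0,0,0,0,0.003,0.015,0,0,0,0,0,0.006,0.015,0,0,0,0,0,0.009,0.015,0,0,0,0,0,0.012,0.015,0,0,0,0,0,0.015,0.015,0,0,0,0,0,0.015,0.015])

```text
time_s: 13.0
eef_pos: [559.9, 136.2, 108.1]
eef_rot: [0.077, 1.114, -0.124]
ft_force: [0.7, -0.3, -0.3]
grip_width: 19.0
```

```bash
python3 - <<'E'
from h import *
tipstate()
v=[]
for n in('side','top'):
  im=bot.capture(n)[:,:,::-1].copy()
  s=bot.sense();A=R.from_rotvec(s['eef_rot']);t=s['eef_pos']+A.apply([-15,2,75])
  r,c=proj(n,t)[0].astype(int)
  print('origin',r-25,c-25,'x8'); v.append(cv2.resize(im[r-25:r+25,c-25:c+25],(400,400),interpolation=2))
cv2.imwrite('pics/c7.png',np.hstack(v))
E
```

```text
t 13.0 tip lid xyz [ 26.2   0.8 -13.9] F tool [ 0.6 -0.2  0.5] w 19.02141634175381 tcp [559.9 136.2 108.1]
origin 203 308 x8
origin 170 247 x8
```

View pics/c7.png

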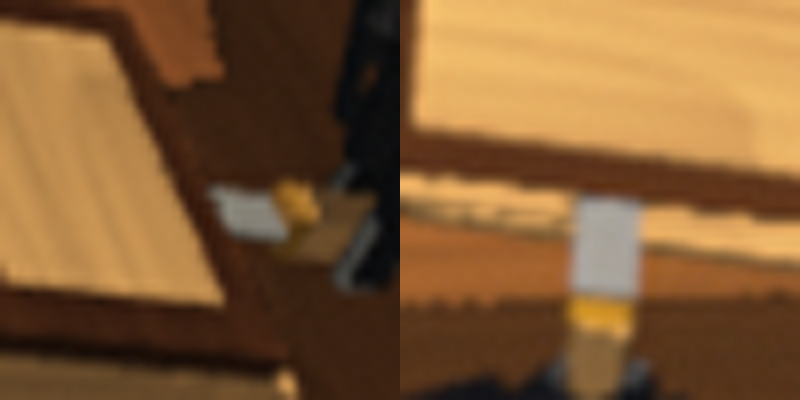

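Emit:
arm_command(increments=[0,0,0,0,0,0.002,0.015,0,0,0,0,0,0.004,0.015,0,0,0,0,0,0.006,0.015,0,0,0,0,0,0.006,0.015,0,0,0,0,0,0.006,0.015])

```text
time_s: 13.6
eef_pos: [565.0, 135.5, 110.7]
eef_rot: [0.077, 1.114, -0.124]
ft_force: [-1.5, 0.8, 0.8]
grip_width: 18.9
```

```bash
python3 -c "
from h import *
tipstate()"
```

```text
t 13.6 tip lid xyz [ 31.9   0.9 -13.9] F tool [-1.4  0.5 -1.1] w 18.893016008117808 tcp [565.  135.5 110.7]
```

Emit:
arm_command(increments=[0,0,0,0,0,0.001,0.015,0,0,0,0,0,0.002,0.015,0,0,0,0,0,0.003,0.015,0,0,0,0,0,0.003,0.015,0,0,0,0,0,0.003,0.015])

```text
time_s: 14.1
eef_pos: [567.3, 135.1, 111.7]
eef_rot: [0.077, 1.114, -0.124]
ft_force: [-2.3, 0.9, 0.2]
grip_width: 19.1
```

```bash
python3 -c "
from h import *
tipstate()"
```

```text
t 14.1 tip lid xyz [ 34.5   0.8 -14. ] F tool [-1.3  0.5 -2. ] w 19.10910551970731 tcp [567.3 135.1 111.7]
```

Emit:
arm_command(increments=[0,0,0,0,0,0.001,0.015,0,0,0,0,0,0.002,0.015,0,0,0,0,0,0.003,0.015,0,0,0,0,0,0.003,0.015])

```text
time_s: 14.5
eef_pos: [569.3, 134.7, 112.7]
eef_rot: [0.076, 1.115, -0.124]
ft_force: [-4.2, 0.7, 3.0]
grip_width: 18.8
```

```bash
python3 -c "
from h import *
tipstate()"
```

```text
t 14.5 tip lid xyz [ 36.8   0.8 -14.1] F tool [-4.5  0.1 -2.5] w 18.759621063675635 tcp [569.3 134.7 112.7]
```

```bash
cat > traj.py <<'E'
from h import *
T2=np.array([-15,2,104.7])           # tip in tool
s=bot.sense(); A0=R.from_rotvec(s['eef_rot']); tip0=np.array(s['eef_pos'])+A0.apply(T2)
HP=np.array([35.5,0,-4.2])           # tip in lid frame, lid shut
def world(q,th):                     # lid-frame point at opening th -> world, hinge fixed from HINGE
    return HINGE+pose(YAW,SL-th).apply([-q[2],q[1],q[0]-130])
E
python3 - <<'E'
import traj as t; from h import *
HINGE=t.tip0-pose(YAW,SL).apply([4.2,0,35.5-130]); t.HINGE=HINGE
np.save('hinge.npy',HINGE); print('hinge',HINGE, 'lip',t.world([0,0,0],0))
np.set_printoptions(precision=3,suppress=True)
for th in np.arange(0,.56,.05):
    z=-4.2+min(th/.05,1)*4.0; Rt=pose(YAW,SL-th); p=t.world([35,0,z],th)-Rt.apply(t.T2)
    print(round(th,2),inc(p,Rt))
E
```

```text
hinge [738.6 113.3 217.3] lip [622.9 129.4 160.3]
0.0 [ 0.    -0.     0.001  0.     0.    -0.001]
0.05 [ 0.     0.05   0.001 -0.014  0.    -0.001]
0.1 [ 0.     0.1    0.001 -0.024  0.    -0.001]
0.15 [ 0.     0.15   0.001 -0.034 -0.    -0.001]
0.2 [ 0.     0.2    0.001 -0.044 -0.     0.001]
0.25 [ 0.     0.25   0.001 -0.054 -0.     0.002]
0.3 [ 0.     0.3    0.001 -0.064 -0.     0.004]
0.35 [-0.     0.35   0.001 -0.073 -0.     0.006]
0.4 [-0.     0.4    0.001 -0.083 -0.     0.009]
0.45 [-0.     0.45   0.001 -0.092 -0.     0.013]
0.5 [-0.     0.5    0.001 -0.102 -0.     0.017]
0.55 [-0.     0.55   0.001 -0.111 -0.     0.021]
```

Emit:
arm_command(increments=[0,0,0,0,0,-0.001,0.015,0,0,0,-0.002,0,-0.001,0.015,0,0.025,0,-0.007,0,-0.001,0.015,0,0.05,0,-0.014,0,-0.001,0.015,0,0.075,0,-0.019,0,-0.001,0.015,0,0.1,0,-0.024,0,-0.001,0.015,0,0.125,0,-0.029,0,-0.001,0.015,0,0.15,0,-0.034,0,0,0.015,0,0.175,0,-0.039,0,0,0.015,0,0.2,0,-0.044,0,0.001,0.015])

```text
time_s: 15.5
eef_pos: [551.1, 136.8, 152.6]
eef_rot: [0.091, 1.317, -0.119]
ft_force: [0.5, 0.4, -4.3]
grip_width: 18.8
```

```bash
python3 - <<'E'
from h import *
tipstate()
a=cv2.imread('pics/side2.png').astype(int);b=bot.capture('side')[:,:,::-1].astype(int)
print(bot.pinpoint('side','lid_lip')[:2])
def world(q,th): return np.load('hinge.npy')+pose(YAW,SL-th).apply([-q[2],q[1],q[0]-130])
for th in(0,.1,.2,.3): print(th,proj('side',[world([0,100,12],th),world([0,-100,12],th)]).round(1).tolist())
# bright panel right corner in side: last col with sum>300 in rows
for im in(a,b): 
  m=im.sum(2)>300; print([(r,int(np.where(m[r,260:345])[0].max()+260)) for r in range(200,246,4) if m[r,260:345].any()])
E
```

```text
t 15.5 tip lid xyz [37.7  0.3  7.8] F tool [ 4.3  0.4 -0.7] w 18.849149314034083 tcp [551.1 136.8 152.6]
[{'point': [219.0, 334.3], 'score': 0.71}]
0 [[247.4, 346.1], [203.4, 324.3]]
0.1 [[244.1, 347.5], [200.3, 325.5]]
0.2 [[240.9, 348.5], [197.2, 326.2]]
0.3 [[237.6, 349.1], [194.0, 326.6]]
[(200, 303), (204, 298), (208, 320), (212, 322), (216, 324), (220, 326), (224, 327), (228, 344), (232, 344), (236, 333), (240, 335), (244, 287)]
[(200, 286), (204, 323), (208, 324), (212, 326), (216, 328), (220, 343), (224, 332), (228, 333), (232, 336), (236, 321), (240, 301), (244, 287)]
```

```bash
python3 - <<'E'
from h import *
T2=np.array([-15,2,104.7]);H=np.load('hinge.npy')
def world(q,th): return H+pose(YAW,SL-th).apply([-q[2],q[1],q[0]-130])
np.set_printoptions(precision=3,suppress=True)
for th in np.r_[.2,np.arange(.25,1.751,.1)]:
    Rt=pose(YAW,max(SL-th,0)); p=world([35-6*max(0,th-.4),0,0.5],th)-Rt.apply(T2); print(round(th,2),p,inc(p,Rt))
E
```

```text
0.2 [550.505 137.391 153.096] [-0.002  0.001  0.001 -0.     0.    -0.002]
0.25 [547.563 137.8   162.655] [-0.002  0.051  0.001 -0.01   0.    -0.002]
0.35 [543.116 138.418 182.159] [-0.002  0.15   0.001 -0.03   0.    -0.002]
0.45 [540.322 138.806 202.013] [-0.002  0.251  0.001 -0.05   0.     0.001]
0.55 [540.159 138.828 211.981] [-0.002  0.254  0.001 -0.06   0.     0.003]
0.65 [541.008 138.71  221.574] [-0.002  0.254  0.001 -0.069  0.     0.006]
0.75 [542.817 138.459 231.092] [-0.002  0.254  0.001 -0.078  0.     0.011]
0.85 [545.577 138.076 240.437] [-0.002  0.254  0.001 -0.086  0.     0.015]
0.95 [549.274 137.562 249.51 ] [-0.002  0.254  0.001 -0.094  0.     0.021]
1.05 [553.88  136.923 258.218] [-0.002  0.254  0.001 -0.101  0.     0.028]
1.15 [559.36  136.162 266.465] [-0.002  0.254  0.001 -0.108  0.     0.035]
1.25 [565.668 135.286 274.163] [-0.002  0.254  0.001 -0.114  0.     0.044]
1.35 [572.751 134.302 281.226] [-0.002  0.254  0.001 -0.119  0.001  0.052]
1.45 [580.545 133.22  287.575] [-0.002  0.254  0.001 -0.123  0.001  0.061]
1.55 [588.979 132.048 293.137] [-0.002  0.254  0.001 -0.126  0.001  0.071]
1.65 [597.975 130.799 297.846] [-0.002  0.254  0.001 -0.128  0.001  0.081]
1.75 [607.448 129.483 301.643] [-0.002  0.254  0.001 -0.13   0.001  0.091]
```

Emit:
arm_command(increments=[0,0.025,0,-0.005,0,-0.002,0.015,0,0.05,0,-0.01,0,-0.002,0.015,0,0.075,0,-0.015,0,-0.002,0.015,0,0.1,0,-0.02,0,-0.002,0.015,0,0.125,0,-0.025,0,-0.002,0.015,0,0.15,0,-0.03,0,-0.002,0.015,0,0.175,0,-0.035,0,-0.001,0.015,0,0.2,0,-0.04,0,0,0.015,0,0.225,0,-0.045,0,0,0.015,0,0.25,0,-0.05,0,0.001,0.015,0,0.253,0,-0.055,0,0.002,0.015,0,0.253,0,-0.06,0,0.003,0.015])

```text
time_s: 16.8
eef_pos: [539.8, 138.4, 211.5]
eef_rot: [0.108, 1.566, -0.11]
ft_force: [1.8, 0.2, -3.6]
grip_width: 19.1
```

```bash
cat > now.py <<'E'
from h import *
T2=np.array([-15,2,104.7]);H=np.load('hinge.npy')
def world(q,th): return H+pose(YAW,SL-th).apply([-q[2],q[1],q[0]-130])
s=bot.sense();A=R.from_rotvec(s['eef_rot']);t=s['eef_pos']+A.apply(T2); d=t-H
kx=np.array([np.cos(YAW),np.sin(YAW),0]); r=np.hypot(d@kx,d[2]); print('t',s['time_s'],'tip',t,'radius',r,'theta est',SL+np.arctan2(d[2],-(d@kx)),'F',s['ft_force'],'pitch',np.arcsin(A.as_matrix()[2,2]),s['grip_width'])
E
python3 - <<'E'
from now import *
im=bot.capture('side'); print('net tip',[(x['point'],x['score']) for x in bot.pinpoint('side','knife_tip')[:3]],'pred',proj('side',t)); print('lip',bot.pinpoint('side','lid_lip')[:1])
for th in(.4,.5,.6):print(th,proj('side',world([0,0,0],th)))
np.set_printoptions(precision=3,suppress=True)
for th in np.arange(.55,1.76,.1):
    Rt=pose(YAW,0); p=world([35-6*max(0,th-.4),0,0.5],th)-Rt.apply(T2); print(round(th,2),inc(p,Rt))
E
```

```text
t 16.8 tip [643.7 125.9 226.7] radius 96.24913897292926 theta est 0.5521895381653568 F [ 1.8  0.2 -3.6] pitch 0.001993946503281915 19.069064724021676
net tip [([225.1, 387.5], 0.67)] pred [[212.8 326.1]]
lip []
0.4 [[214.3 337. ]]
0.5 [[211.2 337. ]]
0.6 [[208.1 336.7]]
0.55 [-0.001  0.003  0.001  0.     0.     0.001]
0.65 [-0.001  0.003  0.001 -0.009  0.     0.001]
0.75 [-0.001  0.003  0.001 -0.019  0.     0.003]
0.85 [-0.001  0.003  0.001 -0.028  0.     0.006]
0.95 [-0.001  0.003  0.001 -0.037  0.     0.01 ]
1.05 [-0.001  0.003  0.001 -0.046  0.     0.014]
1.15 [-0.001  0.003  0.001 -0.054  0.     0.02 ]
1.25 [-0.001  0.003  0.001 -0.062  0.     0.026]
1.35 [-0.001  0.003  0.001 -0.069  0.     0.034]
1.45 [-0.001  0.003  0.001 -0.075  0.     0.041]
1.55 [-0.001  0.003  0.001 -0.081  0.     0.05 ]
1.65 [-0.001  0.003  0.001 -0.086  0.     0.059]
1.75 [-0.001  0.003  0.001 -0.089  0.     0.069]
```

Emit:
arm_command(increments=[0,0,0,-0.005,0,0.001,0.015,0,0,0,-0.009,0,0.001,0.015,0,0,0,-0.014,0,0.002,0.015,0,0,0,-0.019,0,0.003,0.015,0,0,0,-0.024,0,0.005,0.015,0,0,0,-0.028,0,0.006,0.015,0,0,0,-0.033,0,0.008,0.015,0,0,0,-0.037,0,0.01,0.015,0,0,0,-0.042,0,0.012,0.015,0,0,0,-0.046,0,0.014,0.015,0,0,0,-0.05,0,0.017,0.015,0,0,0,-0.054,0,0.02,0.015,0,0,0,-0.058,0,0.023,0.015,0,0,0,-0.062,0,0.026,0.015])

```text
time_s: 18.35
eef_pos: [565.5, 135.5, 274.1]
eef_rot: [0.108, 1.567, -0.109]
ft_force: [-0.9, -0.6, -3.1]
grip_width: 18.9
```

```bash
python3 - <<'E'
from now import *
np.set_printoptions(precision=3,suppress=True)
for th in np.arange(1.25,1.86,.1):
    Rt=pose(YAW,0); p=world([35-6*max(0,th-.4),0,0.5],th)-Rt.apply(T2); print(round(th,2),inc(p,Rt))
E
```

```text
t 18.35 tip [669.5 123.  289.3] radius 100.349227958252 theta est 1.2543708250180785 F [-0.9 -0.6 -3.1] pitch 0.001435948463361954 18.91467991086343
1.25 [-0.     0.001  0.    -0.    -0.     0.   ]
1.35 [-0.     0.001  0.    -0.007 -0.     0.007]
1.45 [-0.     0.001  0.    -0.013 -0.     0.015]
1.55 [-0.     0.001  0.    -0.019 -0.     0.024]
1.65 [-0.     0.001  0.    -0.024 -0.     0.033]
1.75 [-0.     0.001  0.    -0.027 -0.     0.042]
1.85 [-0.     0.001  0.    -0.03  -0.     0.052]
```

Emit:
arm_command(increments=[0,0,0,-0.003,0,0.003,0.015,0,0,0,-0.007,0,0.007,0.015,0,0,0,-0.01,0,0.011,0.015,0,0,0,-0.013,0,0.015,0.015,0,0,0,-0.016,0,0.019,0.015,0,0,0,-0.019,0,0.024,0.015,0,0,0,-0.021,0,0.028,0.015,0,0,0,-0.024,0,0.033,0.015,0,0,0,-0.025,0,0.037,0.015,0,0,0,-0.026,0,0.041,0.015])

```text
time_s: 19.35
eef_pos: [603.6, 130.4, 299.7]
eef_rot: [0.107, 1.573, -0.109]
ft_force: [-18.1, 0.3, 1.6]
grip_width: 19.3
```

```bash
python3 - <<'E'
from now import *
v=[]
for n in('side','top'):
  im=bot.capture(n); save(n+'3',im); r,c=proj(n,t)[0].astype(int)
  v.append(cv2.resize(im[max(r-60,0):r+60,c-80:c+80,::-1],(400,300),interpolation=2)); print(n,max(r-60,0),c-80)
cv2.imwrite('pics/c8.png',np.hstack(v))
E
```

```text
t 19.35 tip [707.6 118.  314.2] radius 101.85463922180531 theta est 1.711568351857941 F [-18.1   0.3   1.6] pitch -0.004749252592800306 19.347657446531684
side 135 223
top 89 189
```

View pics/c8.png

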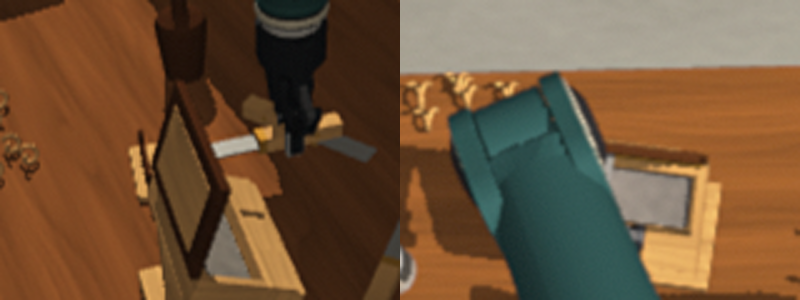

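```bash
python3 - <<'E'
from now import *
im=cv2.imread('pics/side3.png').astype(int)
P=lambda q: proj('side',s['eef_pos']+A.apply(q)).round(1).tolist()
print('TT model tip',P(TT),'T2',P(T2),'rear mid flat',P([-10,0,-57]), 'rear -15deg',P([-10,0,-57]))
print(bot.pinpoint('side','knife_tip')[:3],bot.pinpoint('side','knife')[:3],bot.spot_in('side','knife')[:3])
g=im.sum(2); print(g[180:202:1,304:364:2])
np.set_printoptions(precision=3,suppress=True)
R2=pose(-.172,0); print(inc([480,148,300],pose(YAW,0)),inc([480,-190,300],R2))
E
```

```text
t 19.45 tip [708.1 118.4 313.7] radius 101.30254998843192 theta est 1.713768735711277 F [-6.   1.7 -5.7] pitch -0.003727762184295593 19.395432338343284
TT model tip [[196.9, 302.4]] T2 [[195.8, 303.8]] rear mid flat [[184.2, 357.6]] rear -15deg [[184.2, 357.6]]
[{'point': [197.4, 302.8], 'score': 0.82}, {'point': [226.3, 388.8], 'score': 0.7}, {'point': [195.4, 371.2], 'score': 0.47}] [{'point': [191.3, 342.8], 'score': 0.9}, {'point': [186.4, 335.2], 'score': 0.7}, {'point': [260.1, 372.4], 'score': 0.64}] [{'bbox': [363.4, 224.6, 388.9, 274.7], 'score': 0.9}, {'bbox': [307.7, 181.7, 363.8, 199.2], 'score': 0.81}, {'bbox': [278.6, 170.3, 343.1, 298.3], 'score': 0.56}]
[[119 113 102 238 216 227 204  86 175 195 195 198 195 196 179  69  41  44
   51  44  50 112 107  39 182 316 366 189 115 117]
 [118 113 123 240 220 220 215  97 156 197 196 194 182 201 192 115  45  42
   43  39  48 104 105  36 331 475 474 335 103 121]
 [111 111 154 242 229 210 226 150 116 167 190 195 167 201 205 110  38  45
   34  36  49  82  84  53 435 477 470 425 108 117]
 [113 107 199 240 231 213 219 208  98  96 151 1
[... 1716 characters left out ...]
 458 367 265 232 248 234 227 216 210 221 139  97  99 102 177
  116 142 110 115 113 113 112 109 109 100 108 144]
 [ 52 108 123 215 228 247 253 257 247 233 228 213 218 191  94 102  95 121
  111 117 111 112 117 115 111 113 105 106 103 110]
 [ 47  84 120 171 236 247 258 259 250 234 229 212 214 204 100 101 102 102
  111 112 114 105 114 118 111 109 109 106 105 105]
 [ 53  72 128 148 239 247 250 256 249 241 230 221 212 219 147  97 102  95
  107 111 111 110 111 119 111 109 107 106 107 105]
 [ 57  67 132 125 245 243 249 256 251 244 232 226 207 217 193  92 103  99
  107 109 114 108 108 113 114 113 111 109 105 103]]
[ 0.001 -0.003  0.001 -0.001  0.    -0.125] [ 0.035 -0.003  0.001 -0.001 -0.335 -0.079]
```

Emit:
arm_command(increments=[0,0,0,0,0,-0.02,0.015,0,0,0,0,0,-0.06,0.015,0,0,0,0,0,-0.1,0.015,0,0,0,0,0,-0.125,0.015,0.01,0,0,0,-0.04,-0.12,0.015,0.02,0,0,0,-0.085,-0.115,0.015,0.035,0,0,0,-0.13,-0.11,0.015,0.035,0,0,0,-0.175,-0.1,0.015,0.035,0,0,0,-0.22,-0.095,0.015,0.035,0,0,0,-0.265,-0.09,0.015,0.035,0,0,0,-0.31,-0.08,0.015,0.035,0,0,0,-0.335,-0.079,0.015,0.035,0,0,0,-0.335,-0.079,0.015])

```text
time_s: 20.9
eef_pos: [481.5, -196.4, 300.7]
eef_rot: [0.139, 1.562, -0.144]
ft_force: [0.0, -0.2, -0.3]
grip_width: 18.8
```

```bash
python3 - <<'E'
from h import *
np.set_printoptions(precision=4,suppress=True)
s=bot.sense();print(s['eef_pos'],s['ft_force'],s['grip_width'])
for z in(120,60,42):print(inc([643,-207,z],pose(-.19,0)))
E
```

```text
[ 481.5349 -196.3705  300.6984] [ 0.0111 -0.235  -0.2978] 18.78200440153136
[0.0096 0.0044 0.003  0.1813 0.0191 0.16  ]
[0.0096 0.0044 0.003  0.2413 0.0192 0.1597]
[0.0096 0.0044 0.003  0.2593 0.0193 0.1596]
```

Emit:
arm_command(increments=[0.01,0,0,0,0.019,0.045,0.015,0.01,0,0,0.02,0.019,0.085,0.015,0.01,0,0,0.05,0.019,0.12,0.015,0.01,0,0,0.09,0.019,0.15,0.015,0.01,0,0,0.13,0.019,0.16,0.015,0.01,0,0,0.17,0.019,0.16,0.015,0.01,0,0,0.205,0.019,0.16,0.015,0.01,0,0,0.23,0.019,0.16,0.015,0.01,0,0,0.245,0.019,0.16,0.015,0.01,0,0,0.252,0.019,0.16,0.015,0.01,0,0,0.256,0.019,0.16,0.015,0.01,0,0,0.256,0.019,0.16,0.015])

```text
time_s: 22.1
eef_pos: [643.5, -200.2, 45.2]
eef_rot: [0.143, 1.563, -0.144]
ft_force: [0.5, 0.9, -1.2]
grip_width: 18.9
```

```bash
python3 - <<'E'
from h import *
s=bot.sense();print(s['time_s'],s['eef_pos'],s['eef_rot'],s['ft_force'],s['wrist_torque'],s['grip_width'])
E
```

```text
22.1 [ 643.5 -200.2   45.2] [ 0.1  1.6 -0.1] [ 0.5  0.9 -1.2] [ 0. -0.  0.] 18.888976817534857
```

Emit:
arm_command(increments=[0,0,0,0.002,0,0,0.015,0,0,0,0.004,0,0,0.015,0,0,0,0.006,0,0,0.015,0,0,0,0.008,0,0,0.015,0,0,0,0.008,0,0,0.015])

```text
time_s: 22.6
eef_pos: [642.5, -200.1, 36.0]
eef_rot: [0.144, 1.565, -0.144]
ft_force: [-1.4, 0.5, -1.1]
grip_width: 19.1
```

Emit:
arm_command(increments=[0,0,0,0.001,0,0,0.015,0,0,0,0.002,0,0,0.015,0,0,0,0.003,0,0,0.015,0,0,0,0.003,0,0,0.015])

```text
time_s: 23.0
eef_pos: [642.9, -200.2, 34.9]
eef_rot: [0.143, 1.564, -0.145]
ft_force: [-3.5, 1.3, 10.3]
grip_width: 18.9
```

Emit:
arm_command(increments=[0,0,0,-0.002,0,0,0.02,0,0,0,-0.002,0,0,0.03,0,0,0,-0.002,0,0,0.04,0,0,0,-0.002,0,0,0.04,0,0,0,-0.002,0,0,0.04,0,0,0,-0.002,0,0,0.04,0,0,0,-0.02,0,0,0.04,0,0,0,-0.05,0,0,0.04,0,0,0,-0.09,0,0,0.04,0,0,0,-0.13,0,0,0.04,0,0,0,-0.18,0,-0.02,0.04,0,0,0,-0.215,0,-0.046,0.04,0,0,0,-0.215,0,-0.046,0.04])

```text
time_s: 24.3
eef_pos: [598.0, -192.0, 256.7]
eef_rot: [0.141, 1.554, -0.147]
ft_force: [0.6, 0.0, 0.1]
grip_width: 40.1
```

```bash
python3 - <<'E'
from h import *
s=bot.sense();print(s['time_s'],s['eef_pos'],s['ft_force'],s['grip_width'])
im=bot.capture('wrist');save('w4',im)
for t,z in(('knife',35),('knife_tip',45),('rest',0)):
  for x in bot.pinpoint('wrist',t)[:3]: print(t,x,atz('wrist',*x['point'],z))
print(bot.spot_in('wrist','knife')[:3])
bot.capture('top');bot.capture('side')
for n in('top','side'):
  for t in('knife','knife_tip','lid_lip','lid_hinge','rest','tin','blank','mallet'): print(n,t,[(np.round(x['point']),round(x['score'],2)) for x in bot.pinpoint(n,t)[:3]])
from now import world
for th in(1.4,1.5,1.6,1.7):print(th,proj('side',world([0,0,0],th)),proj('top',world([0,0,0],th)))
E
```

```text
24.3 [ 598.  -192.   256.7] [0.6 0.  0.1] 40.072950278476085
knife {'point': [27.9, 277.3], 'score': 0.9} [ 436.2 -216.2   35. ]
knife {'point': [203.2, 329.2], 'score': 0.81} [ 631.9 -198.3   35. ]
knife {'point': [24.3, 633.6], 'score': 0.56} [500.1 143.8  35. ]
knife_tip {'point': [288.9, 331.2], 'score': 0.96} [ 741.7 -216.    45. ]
knife_tip {'point': [145.1, 583.7], 'score': 0.19} [612.8  92.8  45. ]
rest {'point': [200.5, 327.8], 'score': 0.77} [ 635.9 -200.5    0. ]
[{'bbox': [594.6, 0.0, 640.0, 54.7], 'score': 0.96}, {'bbox': [221.3, 0.0, 332.6, 85.2], 'score': 0.75}, {'bbox': [320.8, 164.1, 340.1, 290.4], 'score': 0.62}]
top knife [(array([258., 381.]), 0.81), (array([242., 259.]), 0.59), (array([197., 379.]), 0.49)]
top knife_tip [(array([282., 342.]), 0.73), (array([279., 296.]), 0.68), (array([196., 183.]), 0.57)]
top lid_lip [(array([150., 270.]), 0.75)]
top lid_hinge []
top rest [(array([198., 374.]), 0.68)]
top tin [(array([198., 182.]), 0.77)]
top blank [(array([265., 183.]), 0.94)]
top mallet [(array([231., 439.]), 0.62), (array([205., 281.]), 0.39)]
side knife [(array([186., 334.]), 0.88), (array([257., 373.]), 0.73), (array([196., 291.]), 0.66)]
side knife_tip [(array([225., 387.]), 0.87), (array([196., 371.]), 0.77), (array([198., 260.]), 0.7)]
side lid_lip [(array([185., 306.]), 0.92)]
side lid_hinge [(array([224., 293.]), 0.83)]
side rest [(array([184., 308.]), 0.65), (array([206., 288.]), 0.63)]
side tin [(array([344., 373.]), 0.95)]
side blank [(array([310., 439.]), 0.94), (array([164., 296.]), 0.34)]
side mallet [(array([164., 296.]), 0.84)]
t 25.45 tip [ 700.4 -208.8  263.4] radius 46.58697602834171 theta est 2.163597016181705 F [ 0.7 -0.2  0.5] pitch 0.0017192526654278427 40.380989495511194
1.4 [[189.7 319. ]] [[164.8 266.7]]
1.5 [[188.6 315.2]] [[160.  266.9]]
1.6 [[187.8 311.2]] [[154.9 267.2]]
1.7 [[187.4 306.9]] [[149.9 267.6]]
```

```bash
python3 -c "
from h import *
bot.job_done(); print(bot.sense()['time_s'])"
```

```text
the job is handed in; nothing more can be done
the job is handed in; nothing more can be done
```

The job is handed in: I levered the lid open with the knife to its stop, then laid the knife back on its rest and let go. The interface reports no verdict.

**How it went**
- **Insertion:** I felt for the ledge with the blade, then slid it up the 26° slot to about 36 mm with the lid still shut.
- **Opening:** the blade kept about 3–4 N on the lid at each stop on the way up. At the lid's stop the force rose to about 18 N.
- **Putting back:** I lowered the knife until it met the bars with about 10 N, opened the fingers and withdrew.

**Last checks**
- **Lid:** the lid-edge position in both the side and top cameras fits an opening of about 1.7 rad.
- **Knife:** the wrist camera puts its origin about 10 mm from the rest's centre as I measured it at the start, well inside the limits. The handle spans both bars and the tip is where a level knife would have it.
- **Bystanders:** the tin and blank showed in both cameras within a few pixels of where they started. The mallet showed no shift in the side camera. The arm never came near any of them.
- **Robot:** about 220 mm above the knife, touching nothing. The run took about 25 s of the 66 s allowed.

**What disagreed:** my first estimate had the slot's mouth about 5 mm too high and the blade tip about 5 mm too low. The blade therefore met the ledge about 11 mm lower than planned. I corrected this from that contact and the two fixed cameras before sliding in. After the release I checked only with the detection networks and the calibration, because the 12 pictures were used up.

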